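Hook the cross-beam into the slotted rack uprights and lock it

ROBOT

A 6-joint arm with a two-finger parallel gripper is mounted at the origin on a cart in front of the work surface, level with it; the furniture and walls round the work are solid. World frame = base frame: x ahead of the robot, y to its left, z up, the work surface at z = 0. Lengths are in mm, angles in rad, forces in N, time in s.
With the tool pointing down it reaches from about 350 to 725 mm from the base axis. Payload 6 kg.
Tool frame: the origin (TCP) lies on the centre line of the jaws, within the pads' length; the fingertips stand 14 mm ahead of it and the grasp point (between the pads) lies 5 mm behind it; x points along the fingers, z is the direction in which the jaws open and shut, and the axes are right-handed (so a half turn about x gives the same grasp; the last joint's range is limited). The gripper opens to 85 mm and grips with 20 to 120 N. Pads are 22 mm wide; open, the fingers measure 114 mm over their backs; the gripper's body (76 mm by 85 mm) begins 54 mm behind the grasp point. The pads swing forward as they close: fully open they stand 13 mm farther back than shut.
Start: joints at [1.439, 0.04, 0.085, 0, -1.615, -0.334], TCP at [269.454, 536.069, 245.261] pointing down, gripper open.
Joint ranges: [-2.56, 2.56], [-1.29, 2.01], [-1.08, 1.49], [-3.29, 1.98], [-2.81, -0.18], [-2.99, 2.99]. Speed limits (rad/s): [2.57, 2.57, 3.01, 3.14, 3.14, 3.14].

INTERFACE

Orientations are given as a unit quaternion [x, y, z, w].
In Python, from rig import ctrl, vision, find_in, masks_of gives the robot as it stands. The module is installed in compiled form; this text tells all that it offers.
- The arm moves only by the tool jog_arm, never from a script. Its argument "targets" is text: rows parted by semicolons, each of 7 numbers parted by spaces: the shift along the tool's x, y, z each as a share of 200 mm, from -1 to 1, then the turn, a rotation vector about the tool's x, y, z each as a share of 30 degrees, from -1 to 1, then the opening, from 0 (shut) to 1 (fully open). A call has 1 to 20 rows; each row shifts and turns the commanded pose from where the row before left it, along the tool's axes as they then stand; what a row does not reach is not made up. A row lasts 1/8 s, in which the tool goes at most 62.5 mm and 10.7 degrees, less where a joint would pass 70% of its speed; a pose out of reach is approached as far as the arm can. A call with a number of a shift or a turn outside -1 to 1 is refused whole. A call with a gripper value outside its range is refused whole. The fingers move at their own pace and stop on an object; "newtons" is the grip in N (left out, the last holds). Time passes only in rows, so rows that do not move let the fingers close. It gives the time, the measured TCP pose, the force and the opening at its end, in the units of the state.
- ctrl.state(): the state, without advancing time (a new reading comes with each control period).
- vision.snapshot(name): name is "side" or "top"; returns a dict with "color" (384x512x3 uint8, red, green, blue), "z_map" (384x512 float32, mm along the optical axis (not along the pixel's ray), 0 where there is no reading), "mtx" (3x3 intrinsics, pixels), "rvec" (rotation vector, rad) and "tvec" (3), from world to camera coordinates, as OpenCV has them. Camera axes: x right, y down, z forward; pixel columns grow to the right and rows downward; lengths in mm; the calibration is good to about 2 mm. A picture is of the moment at which its call begins.
- ctrl.hand_in(): hands the job in, once; it reports no verdict.
Trained networks look in the newest picture that a camera, given by its name, has taken for a name from the list of things; names that differ only in an ending like _2 or _b are one class to them, and where a whole thing is asked for, a point or a joint stands for the part that bears it (a point fixed in the world has none). Each returns a list of dicts, best first, with "score" (0 to 1); they miss things now and then, are a little off and sometimes report something else, mostly with a low value. They report only what shows in the picture. A call takes as long as a camera call.
- find_in(camera, query): "bbox" ([centre column, centre row, width, height] in pixels, round what is visible of it).
- masks_of(camera, query): "mask" (384x512 bool, what is visible of it) and "bbox" ([centre column, centre row, width, height] in pixels, round what is visible of it).
The state is a dict: "time_s": time; "joint_pos": joint angles; "qd": joint speeds; "effort": joint torques, N m; "position": TCP position; "tool_rot": TCP orientation; "wrist_force": force on the tool from outside, world axes, zero at the start; "ft_torque": the same for the moment, N m; "finger_gap": opening from 0.0 (shut) to 1.0 (fully open).
Only numpy, scipy, OpenCV 4.12 (cv2) and the standard library are available. Lean on these libraries where they do the work, as an engineer would, in place of code of your own. Each camera call takes 0.05 s, during which the arm holds its last target. There are 200 camera calls.

TASK

Pick up the steel cross-beam, push the hook tabs at both its ends straight into the slots of the two rack uprights, then press it down until it is fully home and both spring catches have snapped in. The uprights can stand a little to either side on their foot, so feel for the slots gently, never force the beam against the rack. Let go of it and leave the other things on the table where they lie.

Things in the scene. Friction and masses are not known exactly. Their poses are not given: they have to be found in the camera images.
- beam_center (a point): Middle of the loose steel cross-beam, half-way up (20 mm over its underside). A plain bar 18 mm thick (x), 172 long (y), 40 high (z), 0.26 to 0.46 kg, standing on its long edge on the table. Its x axis points to the side with the hooks. Pinch it across the 18 mm in its plain middle (100 mm long).
- beam_left (a point): Point of the beam at its y = +68 mm, 20 mm over its underside. From y = 50 to 86 mm the bar carries a 5 mm thick end plate on its +x side (outer face at x = +14 mm). In its outer lower corner is a window for the spring catch, with a slanted lead-in edge below.
- beam_right (a point): Point of the beam at its y = -68 mm, 20 mm over its underside; end plate as at the left, mirrored.
- tab_left (a point): Tip of the left hook tab, at beam x = +24.5, y = +61 mm, 20 mm over the beam's underside. The tab is 6 mm wide and sticks out of the end plate; at its tip a 5 mm thick lip points down. In z from this point: tab top +14 mm, underside of the neck +6 mm, lower end of the lip -8 mm.
- tab_right (a point): Tip of the right hook tab, at beam x = +24.5, y = -61 mm, 20 mm over the beam's underside; shaped as the left one.
- rack: Fixed foot of the rack, 110 x 230 x 10 mm; origin on the table below the uprights' front face, at the foot's middle; x to the back (away from the robot), y left, z up. Two hollow uprights 36 mm wide, 122 high, 136 between middles, open between above 23 mm, are clamped on a cross slide: each run up to 12 mm left or right (y) of the middle, NOT in the reported pose; feel or look.
- slots (a point): On the rack's foot: middle between the two slots when the uprights stand in the middle; on their front face (x = 0), 101 mm over the table, rack's axes. Each upright's 4 mm thick front plate has one slot, 10 mm wide, 30 high (86 to 116 mm over the table), at y = +61 and -61 mm from here, plus the uprights' unknown y shift (same for both). 40 N do not move the uprights.
- catches (a point): On the rack's foot: middle between the two spring catches, on the front face, 70 mm over the table. At y = +76 and -76 mm a round nose stands 3.5 mm out. From 10 mm above home the beam going down pushes the noses back (both together resist with up to about 20 N); in the last 4 mm they snap into its windows.
- seat (a point): On the rack's foot, rack's axes: where beam_center is when the beam is home, but for the uprights' y shift (80 mm over the table, 14.7 mm before the front face; hooked play 0.7 mm either way in x). Tabs pass into the slots with the beam 14 to 22 mm above home; with tab tips on the front face beam_center is 9.8 mm before this point. Home, the necks rest on the slots' lower edges and the let-go beam leans forward a little.
- screwdriver: red-handled flat screwdriver, 209 mm long, lying on the right; bystander
- marker: blue marker pen, 137 mm long, lying at the left near the front edge; bystander
- race_2: single bearing ring, 29 mm across, 10 mm high, lying before the yellow basket; bystander
- beam: Origin of the beam, at the middle of its underside, 20 mm below beam_center; same axes.

How it is judged (in metres and radians):
On the way, in this order (a step that is already met when the one before it is completed fails the run):
1. the beam is lifted off the table (height (world z) of beam_center above 0.05 m), for 0.1 s.
2. both tabs are in the slots, the beam still more than 6 mm above home (x of beam_center in the frame of seat between -0.0035 and 0.003 m and y of beam_center in the frame of seat between -0.0165 and 0.0165 m and z of beam_left in the frame of seat between 0.006 and 0.026 m and z of beam_right in the frame of seat between 0.006 and 0.026 m), for 0.05 s.
At the end, for the whole second after the job is handed in: The beam is hooked on both uprights and let go, at rest: both its ends no more than 2.5 mm above and 3.5 mm below home (under the height at which the catches hold it up), its middle within 3 mm of the seat in x and 16.5 mm in y, parallel to the rack within 0.12 rad (x of beam_center in the frame of seat between -0.0035 and 0.003 m and y of beam_center in the frame of seat between -0.0165 and 0.0165 m and z of beam_left in the frame of seat between -0.0035 and 0.0025 m and z of beam_right in the frame of seat between -0.0035 and 0.0025 m and angle between the x axis of beam_center and the x axis of seat, either way round below 0.12 rad and linear speed of beam below 0.01 m/s and contact force between beam and the fingers below 0.1 N); the robot touches nothing.
It fails at once if the beam is pressed against the rack with more than 40 N (contact force between beam and rack above 40 N).
It fails at once if a bystander (screwdriver, marker or single bearing ring before the yellow basket) is moved more than 30 mm (distance of any of screwdriver, marker, race_2 from where it was at the start of the episode above 0.03 m).
It also fails if it takes over 61 s, if anything falls off the work surface, if the arm or the gripper's body presses on something with over 40 N, if the wrist force passes 120 N, or if a joint passes its speed limit or range.

## Working session

There is one attempt and no reset: what is moved stays moved. The work goes in short steps, Python scripts to look and compute and a tool call to move; the robot and the scene stay as the last step left them, time stands still between calls to the robot, and variables do not carry over. Pictures are saved under pics/ and viewed, about 8 in all and at most 12, crops included, and the job is handed in when it is done.

Besides the shell and the picture viewer there is one more tool, called after "Request:" by a JSON object that holds its "fn" and its "kwargs". jog_arm: Moves the arm, as the interface text tells. Shift numbers are shares of 200 mm and turn numbers shares of 30 degrees, none past 1 either way. Its arguments: {"type":"object","properties":{"targets":{"type":"string"},"newtons":{"type":"number"}},"required":["targets"]}

```bash
mkdir -p pics; cat > h.py <<'E'
import numpy as np, cv2
from rig import ctrl, vision, find_in, masks_of
from scipy.spatial.transform import Rotation as R
def snap(n):
    s=vision.snapshot(n); s['R']=cv2.Rodrigues(np.array(s['rvec'],float))[0]; s['t']=np.array(s['tvec'],float).reshape(3); s['K']=np.array(s['mtx'],float); return s
def cloud(s):
    z=s['z_map'].astype(float); v,u=np.mgrid[:384,:512]
    K=s['K']; p=np.stack([(u-K[0,2])/K[0,0]*z,(v-K[1,2])/K[1,1]*z,z],-1)
    w=(p-s['t'])@s['R']; w[z<=0]=np.nan; return w
def proj(s,P):
    return cv2.projectPoints(np.array(P,float).reshape(-1,1,3),s['R'],s['t'],s['K'],None)[0].reshape(-1,2)
def st():
    a=ctrl.state(); print(a['time_s'],np.round(a['position'],1),np.round(R.from_quat(a['tool_rot']).as_matrix(),3).tolist(),np.round(a['wrist_force'],1),a['finger_gap'])
    return a
E
python3 - <<'E'
from h import *
ims=[]
for n in('side','top'):
    s=snap(n); cv2.imwrite(f'pics/{n}0.png',s['color'][...,::-1]); W=cloud(s)
    print(n,'cam',np.round(-s['R'].T@s['t']),s['K'][0,0])
    for q in('beam','rack','screwdriver','marker','race_2'):
        for m in masks_of(n,q)[:2]:
            p=W[m['mask']]; p=p[~np.isnan(p[:,0])]
            print(q,round(m['score'],2),np.round(m['bbox']),len(p),np.round(np.percentile(p,[2,50,98],axis=0)).tolist() if len(p) else'')
st()
E
```

```text
side cam [251. 996. 480.] 486.8143384844798
beam 0.73 [276. 229.  18.  45.] 509 [[398.0, -126.0, 1.0], [419.0, 5.0, 38.0], [455.0, 40.0, 42.0]]
rack 0.64 [209. 185.  39.  40.] 936 [[598.0, -217.0, 11.0], [622.0, -168.0, 94.0], [648.0, -31.0, 123.0]]
screwdriver 0.19 [302. 299.  14.  36.] 349 [[325.0, 178.0, -0.0], [332.0, 241.0, 15.0], [343.0, 284.0, 18.0]]
marker 0.58 [302. 300.  15.  37.] 337 [[325.0, 182.0, 1.0], [332.0, 246.0, 15.0], [340.0, 284.0, 18.0]]
race_2 0.73 [263. 285.  15.  10.] 136 [[398.0, 177.0, 1.0], [411.0, 195.0, 8.0], [423.0, 204.0, 11.0]]
top cam [ 253.  -52. 1305.] 419.64633963108804
beam 0.64 [253. 223.  56.  19.] 410 [[399.0, -126.0, 13.0], [421.0, -43.0, 40.0], [447.0, 33.0, 46.0]]
rack 0.58 [270. 157.  74.  43.] 2263 [[576.0, -213.0, 6.0], [620.0, -107.0, 17.0], [687.0, -1.0, 122.0]]
screwdriver 0.72 [348. 218.  49.  11.] 300 [[409.0, -406.0, 0.0], [421.0, -309.0, 25.0], [437.0, -261.0, 33.0]]
screwdriver 0.46 [253. 223.  56.  22.] 445 [[400.0, -126.0, 4.0], [421.0, -46.0, 40.0], [449.0, 33.0, 46.0]]
marker 0.66 [169. 257.  42.   6.] 292 [[322.0, 150.0, -3.0], [332.0, 217.0, 14.0], [343.0, 275.0, 22.0]]
marker 0.61 [255. 222.  55.  18.] 416 [[401.0, -129.0, 7.0], [422.0, -53.0, 40.0], [448.0, 28.0, 45.0]]
race_2 0.59 [178. 230.   9.   8.] 30 [[402.0, 175.0, 4.0], [416.0, 184.0, 9.0], [422.0, 200.0, 15.0]]
race_2 0.23 [253. 222.  56.  20.] 483 [[399.0, -128.0, -1.0], [422.0, -46.0, 40.0], [450.0, 32.0, 45.0]]
0.6 [269.4 536.1 245.3] [[-0.0, 0.893, -0.449], [-0.0, -0.449, -0.893], [-1.0, -0.0, 0.0]] [ 0.1 -0.3 -0.8] 1.0007363161235536
```

```bash
python3 - <<'E'
from h import *
t=snap('top'); W=cloud(t)
c=t['color'][115:260,190:330]; a=cv2.resize(c,None,fx=4,fy=4,interpolation=cv2.INTER_CUBIC)
s=snap('side'); b=cv2.resize(s['color'][155:265,175:310],None,fx=4,fy=4,interpolation=cv2.INTER_CUBIC)
h=max(a.shape[0],b.shape[0]); im=np.zeros((h,a.shape[1]+b.shape[1],3),np.uint8); im[:a.shape[0],:a.shape[1]]=a; im[:b.shape[0],a.shape[1]:]=b
im=cv2.resize(im,None,fx=.7,fy=.7,interpolation=cv2.INTER_AREA)
print(im.shape);cv2.imwrite('pics/c1.png',im[...,::-1])
Ws=cloud(s)
def box(W,x,y,z):
    m=(W[...,0]>x[0])&(W[...,0]<x[1])&(W[...,1]>y[0])&(W[...,1]<y[1])&(W[...,2]>z[0])&(W[...,2]<z[1]); return W[m]
for n,w in(('top',W),('side',Ws)):
    for nm,bx,zz in(('beam',((370,480),(-160,70)),(30,55)),('uprights',((540,720),(-260,40)),(112,132)),('foot',((540,730),(-280,60)),(5,16))):
        p=box(w,*bx,zz)
        if len(p)<10: print(n,nm,len(p));continue
        r=cv2.minAreaRect(p[:,:2].astype(np.float32)); print(n,nm,len(p),np.round(p.mean(0),1),[np.round(q,1) for q in r], np.round(np.median(p[:,2]),1))
        if nm=='uprights' :
            for g in (p[p[:,1]>-107],p[p[:,1]<=-107]):
                if len(g)>5:print('  ',len(g),[np.round(q,1) for q in cv2.minAreaRect(g[:,:2].astype(np.float32))],np.round(g.mean(0),1))
E
```

```text
(406, 770, 3)
top beam 404 [423.6 -46.9  40.2] [array([429.3, -46.4]), array([ 33.3, 171. ]), np.float64(11.8)] 40.3
top uprights 102 [ 622.  -124.1  120.9] [array([ 628.2, -119.8]), array([ 35. , 171.8]), np.float64(6.2)] 121.7
   48 [array([621. , -52.2]), array([35.2, 35.9]), np.float64(5.8)] [614.3 -51.9 121.3]
   54 [array([ 635. , -187.4]), array([33.1, 36.5]), np.float64(4.2)] [ 628.8 -188.2  120.6]
top foot 1286 [ 625.6 -102.9   10.2] [array([ 635.1, -110.3]), array([187.5, 336.8]), np.float64(1.0)] 10.3
side beam 313 [424.  -34.3  39.4] [array([429.5, -43.7]), array([ 32.6, 173.3]), np.float64(11.2)] 40.5
side uprights 246 [ 626.6 -108.6  118.4] [array([ 628.6, -119.6]), array([ 35. , 178.2]), np.float64(6.1)] 118.6
   138 [array([621.2, -52.2]), array([34.1, 43. ]), np.float64(7.7)] [620.7 -49.  118.4]
   108 [array([ 635. , -187.1]), array([34.2, 43.3]), np.float64(9.6)] [ 634.3 -184.8  118.5]
side foot 34 [ 599.2 -211.6   11.7] [array([ 603.5, -210.7]), array([29.9, 26.3]), np.float64(3.0)] 11.4
```

View pics/c1.png

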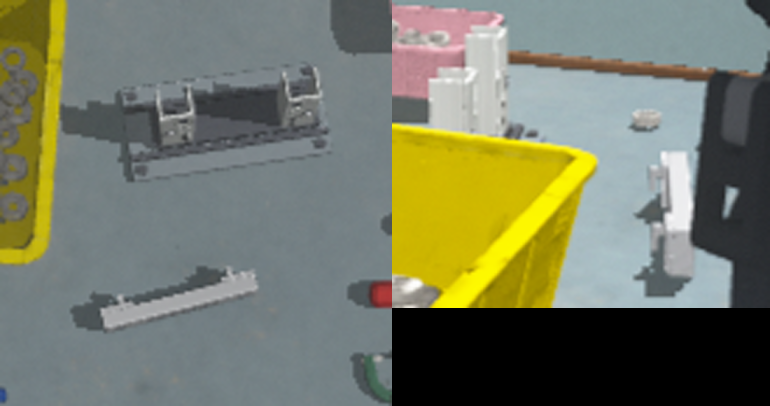

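The crops show the beam with its hooks facing away from the robot (yaw about +11.5°, centre about (422, -47)). The rack has yaw about +6° and its uprights stand left of the screwdriver, so the beam's way to it is clear. I'll move over the beam.

Request:
{"fn": "jog_arm", "kwargs": {"targets": "0 0.166 0.188 0 0 0 1;0 0.166 0.188 0 0 0 1;0 0.166 0.188 0 0 0 1;0 0.166 0.188 0 0 0 1;0 0.166 0.188 0 0 0 1;0 0.166 0.188 0 0 0 1;0 0.166 0.188 0 0 0 1;0 0.166 0.188 0 0 0 1;0 0.166 0.188 0 0 0 1;0 0.166 0.188 0 0 0 1;0 0.166 0.188 0 0 0 1;0 0.166 0.188 0 0 0 1;0 0 0 0.345 0 0 1;0 0 0 0.345 0 0 1;0 0 0 0.345 0 0 1;0 0 0 0.345 0 0 1;0 0 0 0.345 0 0 1;0.2 0 0 0 0 0 1;0.2 0 0 0 0 0 1;0 0 0 0 0 0 1", "newtons": 60}}

```text
time_s: 3.2
position: [421.2, -46.3, 162.8]
tool_rot: [-0.702, -0.071, 0.705, -0.071]
wrist_force: [-0.1, -0.4, 1.5]
finger_gap: 1.002
```

```bash
cat >> h.py <<'E'
def shares(target,yaw,a=None):
    "tool-frame shift (shares) and turn to a world target, tool z heading yaw+180"
    a=a or ctrl.state(); M=R.from_quat(a['tool_rot']); y=np.radians(yaw); c,s=np.cos(y),np.sin(y)
    T=R.from_matrix(np.array([[0,s,-c],[0,-c,-s],[-1,0,0]]))
    print('shift',np.round(M.inv().apply(np.array(target)-a['position'])/200,4),'turn',np.round(np.degrees((M.inv()*T).as_rotvec())/30,4))
E
python3 - <<'E'
from h import *
st(); shares((421.8,-46.6,19),11.5)
# uprights / foot detail from the free side view and the top view
s=snap('side'); W=cloud(s); cv2.imwrite('pics/s2.png',cv2.resize(s['color'][150:250,180:310],None,fx=6,fy=6,interpolation=cv2.INTER_CUBIC)[...,::-1])
E
```

```text
3.2 [421.2 -46.3 162.8] [[-0.005, 0.2, -0.98], [-0.001, -0.98, -0.2], [-1.0, 0.0, 0.005]] [-0.1 -0.4  1.5] 1.0016394944437736
shift [ 0.7188  0.0022 -0.0062] turn [ 0.0021  0.0099 -0.0001]
```

View pics/s2.png

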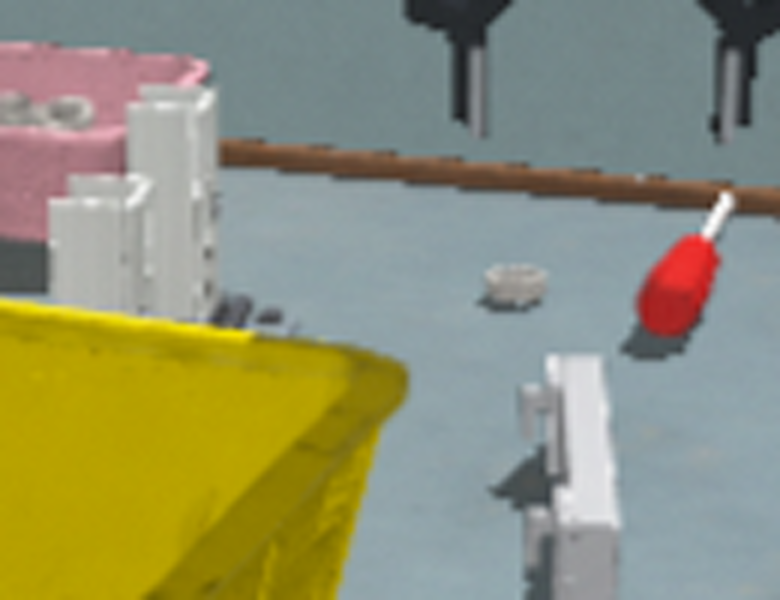

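The view shows the fingers straddling above the beam; the uprights' front faces look toward the robot. I'll go down and grip.

Request:
{"fn": "jog_arm", "kwargs": {"targets": "0.2 0.002 -0.006 0 0 0 1;0.2 0 0 0 0 0 1;0.2 0 0 0 0 0 1;0.08 0 0 0 0 0 1;0.034 0 0 0 0 0 1;0 0 0 0 0 0 1;0 0 0 0 0 0 0;0 0 0 0 0 0 0;0 0 0 0 0 0 0;0 0 0 0 0 0 0;0 0 0 0 0 0 0;0 0 0 0 0 0 0;0 0 0 0 0 0 0;0 0 0 0 0 0 0", "newtons": 70}}

```text
time_s: 5.0
position: [424.1, -46.2, 22.8]
tool_rot: [0.704, 0.071, -0.703, 0.071]
wrist_force: [-2.8, 1.3, 5.1]
finger_gap: 0.202
```

```bash
python3 - <<'E'
from h import *
st()
E
```

```text
5.0 [424.1 -46.2  22.8] [[0.0, 0.201, -0.98], [-0.0, -0.98, -0.201], [-1.0, 0.0, -0.0]] [-2.8  1.3  5.1] 0.20150845936580458
```

Request:
{"fn": "jog_arm", "kwargs": {"targets": "-0.02 0 0 0 0 0 0;-0.08 0 0 0 0 0 0;-0.15 0 0 0 0 0 0;-0.15 0 0 0 0 0 0;-0.1 0 0 0 0 0 0;0 0 0 0 0 0 0;0 0 0 0 0 0 0"}}

```text
time_s: 5.88
position: [423.5, -46.1, 121.5]
tool_rot: [-0.703, -0.071, 0.704, -0.071]
wrist_force: [-0.9, -0.4, -3.7]
finger_gap: 0.204
```

```bash
python3 - <<'E'
from h import *
a=st(); p=a['position']
t=snap('top'); Wt=cloud(t); s=snap('side'); Ws=cloud(s)
yaw=np.radians(11.6);c,si=np.cos(yaw),np.sin(yaw)
for n,W in(('top',Wt),('side',Ws)):
    L=(W-p)@np.array([[c,-si,0],[si,c,0],[0,0,1.]])  # beam axes about TCP
    m=(abs(L[...,0])<40)&(abs(L[...,1])<110)&(L[...,2]>-32)&(L[...,2]<25)
    for nm,mm in(('left',m&(L[...,1]>45)),('right',m&(L[...,1]<-45)),):
        q=L[mm]; print(n,nm,len(q),np.round(np.percentile(q,[1,50,99],axis=0),1).tolist() if len(q) else '')
    q=L[m&(L[...,0]>19.5)&(abs(L[...,1])>45)]; print(' tabs',[ (len(g),np.round(g.mean(0),1).tolist()) for g in(q[q[:,1]>0],q[q[:,1]<0]) if len(g)])
    q=L[m&(abs(L[...,1])>30)&(L[...,2]>10)]; 
    if len(q)>20: print(' top z vs y',np.round(np.polyfit(q[:,1],q[:,2],1),4),' x vs y',np.round(np.polyfit(q[:,1],q[:,0],1),4))
# rack
yaw=np.radians(6)
for n,W in(('top',Wt),('side',Ws)):
    m=(W[...,0]>540)&(W[...,0]<720)&(W[...,1]>-260)&(W[...,1]<40)&(W[...,2]>112)&(W[...,2]<130); g=W[m]
    print(n,len(g),[np.round(cv2.minAreaRect(k[:,:2].astype(np.float32))[0],1) for k in(g[g[:,1]>-115],g[g[:,1]<-125])])
c,si=np.cos(yaw),np.sin(yaw)
L=(Wt-[610.5,-121.5,0])@np.array([[c,-si,0],[si,c,0],[0,0,1.]])
f=L[(abs(L[...,2]-10)<4)&(abs(L[...,0])<90)&(abs(L[...,1])<150)]
print('foot',len(f)); print('x',np.histogram(f[:,0],bins=np.arange(-90,91,5))); print('y',np.histogram(f[:,1],bins=np.arange(-150,151,5))[0])
f=L[(L[...,2]>25)&(L[...,2]<128)&(abs(L[...,0])<12)&(abs(L[...,1])<100)]
print('front',len(f),np.round(np.percentile(f[:,0],[5,50,95]),1),np.round(np.polyfit(f[:,1],f[:,0],1),4))
cv2.imwrite('pics/t3.png',cv2.resize(t['color'][130:240,200:330],None,fx=6,fy=5.4,interpolation=cv2.INTER_CUBIC)[...,::-1])
E
```

```text
5.875 [423.5 -46.1 121.5] [[-0.002, 0.2, -0.98], [0.0, -0.98, -0.2], [-1.0, -0.0, 0.002]] [-0.9 -0.4 -3.7] 0.20374688856712564
top left 13 [[-9.8, 45.5, -20.5], [-9.0, 54.4, -8.8], [-8.7, 72.4, 13.7]]
top right 127 [[-9.7, -86.5, -13.7], [-1.2, -68.4, 16.6], [14.1, -45.4, 21.9]]
 tabs []
 top z vs y [-1.80000e-03  1.72093e+01]  x vs y [-0.1005 -5.5559]
side left 281 [[-9.1, 48.6, -20.3], [3.9, 83.2, 4.9], [23.1, 87.9, 18.7]]
side right 46 [[-8.7, -82.4, -10.2], [2.8, -61.8, 17.0], [24.3, -46.4, 18.5]]
 tabs [(20, [21.9, 62.4, 2.3]), (13, [23.0, -60.8, -2.9])]
 top z vs y [-1.40000e-02  1.69224e+01]  x vs y [0.0283 1.3425]
top 101 [array([621.2, -52. ]), array([ 634.7, -187.5])]
side 243 [array([621.3, -50.9]), array([ 634.9, -185.9])]
foot 755
x (array([ 0,  2,  1,  2,  1,  1,  0,  2,  0,  0,  0, 29, 50, 51, 52, 60, 12,
       17, 11, 16, 15, 18, 19, 13, 10, 12, 12, 15,  5, 44, 76, 81, 83, 42,
        2,  1]), array([-90, -85, -80, -75, -70, -65, -60, -55, -50, -45, -40, -35, -30,
       -25, -20, -15, -10,  -5,   0,   5,  10,  15,  20,  25,  30,  35,
        40,  45,  50,  55,  60,  65,  70,  75,  80,  85,  90]))
y [ 1  0  2  1  2  2  1  1  3 19 21 15 17 21 16 16 16 16 16 21 14 21 16 20
 16 18 21 17 17 21 20 20 18 18 12 16 12  7  5  7  9  7  6  8 10  9  6  7
  9 27 29 25 25 26 25  2  1  0  1  0]
front 287 [0.  1.8 9.5] [1.2000e-03 2.6302e+00]
```

View pics/t3.png

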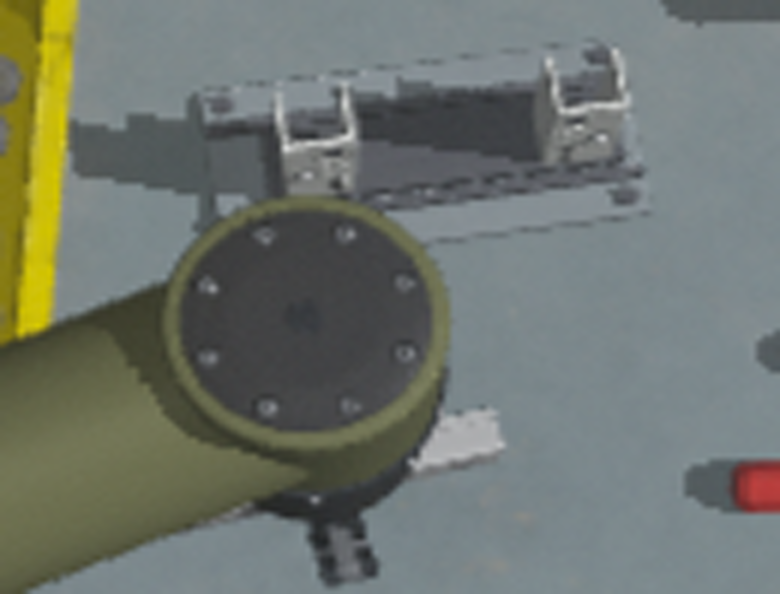

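Beam in hand: its middle is 2.9 mm below the TCP, 0.8 mm left of it, level. Uprights' middle is about (628, -119), yaw about 5.8°. I'll work out the approach pose, about 20 mm before contact.

```bash
cat >> h.py <<'E'
Y=5.8; u=np.array([np.cos(np.radians(Y)),np.sin(np.radians(Y)),0]); v=np.array([-u[1],u[0],0]); F=np.array([611.1,-120.9,0])
def loc(p):
    "beam centre in seat axes relative to the estimated front face: x (contact -24.5, home -14.7), y, z above home"
    p=np.array(p); b=p+0.8*v-[0,0,2.9]; d=b-F; return np.round([d@u,d@v,d[2]-80],2)
def goal(x,y,z): return F+x*u+y*v-0.8*v+[0,0,82.9+z]
E
python3 - <<'E'
from h import *
print(loc(ctrl.state()['position'])); shares(goal(-45,0,18),Y)
E
```

```text
[-179.23   94.06   38.33]
shift [ 0.1002  0.5353 -0.6208] turn [ 1.919e-01  4.200e-03 -1.000e-04]
```

Request:
{"fn": "jog_arm", "kwargs": {"targets": "0 0.0892 -0.1035 0 0 0 0;0 0.0892 -0.1035 0 0 0 0;0 0.0892 -0.1035 0 0 0 0;0 0.0892 -0.1035 0 0 0 0;0 0.0892 -0.1035 0 0 0 0;0 0.0892 -0.1035 0 0 0 0;0 0 0 0.1 0 0 0;0 0 0 0.092 0 0 0;0.05 0 0 0 0 0 0;0.05 0 0 0 0 0 0;0 0 0 0 0 0 0;0 0 0 0 0 0 0"}}

```text
time_s: 7.48
position: [567.2, -126.2, 102.6]
tool_rot: [-0.706, -0.036, 0.706, -0.036]
wrist_force: [0.1, -0.3, -3.2]
finger_gap: 0.199
```

```bash
python3 - <<'E'
from h import *
a=st(); print(loc(a['position'])); shares(goal(-45,0,18),Y)
t=snap('top'); Wt=cloud(t); s=snap('side'); Ws=cloud(s)
A=np.stack([u,v,[0,0,1]],1)
for n,W in(('top',Wt),('side',Ws)):
    L=(W-F)@A
    m=(L[...,0]>-58)&(L[...,0]<-12)&(abs(L[...,1])<100)&(L[...,2]>76)&(L[...,2]<122)
    for g in(L[m&(L[...,1]>45)],L[m&(L[...,1]<-45)]):
        if len(g): print(n,'beam',len(g),np.round(np.percentile(g,[1,50,99],axis=0),1).tolist())
    m=(L[...,0]>-8)&(L[...,0]<45)&(abs(L[...,1])<100)&(L[...,2]>30)&(L[...,2]<128)
    for g in(L[m&(L[...,1]>45)],L[m&(L[...,1]<-45)]):
        if len(g): print(n,'upright',len(g),np.round(np.percentile(g,[1,5,50,95,99],axis=0),1).tolist())
a=cv2.resize(t['color'][140:200,215:305],None,fx=8,fy=5,interpolation=cv2.INTER_CUBIC); b=cv2.resize(s['color'][160:225,180:270],None,fx=8,fy=4.5,interpolation=cv2.INTER_CUBIC)
im=np.vstack([a,b]); print(im.shape); cv2.imwrite('pics/c4.png',im[:600,:,::-1])
E
```

```text
7.475 [ 567.2 -126.2  102.6] [[0.0, 0.101, -0.995], [-0.0, -0.995, -0.101], [-1.0, 0.0, 0.0]] [ 0.1 -0.3 -3.2] 0.19944822669962617
[-44.23  -0.    19.68]
shift [ 0.0084 -0.      0.0038] turn [ 0.0009  0.0001 -0.0007]
top beam 114 [[-54.6, 45.8, 83.2], [-46.9, 62.6, 117.7], [-21.3, 83.6, 121.9]]
top beam 135 [[-54.1, -87.2, 82.5], [-46.7, -67.0, 118.2], [-24.4, -45.9, 121.8]]
top upright 88 [[-1.0, 51.3, 30.6], [-0.6, 51.5, 38.2], [0.6, 69.4, 76.1], [2.3, 84.4, 116.1], [3.2, 85.3, 119.5]]
top upright 36 [[-1.2, -86.7, 32.9], [-0.6, -85.8, 38.9], [1.4, -81.6, 84.2], [4.9, -75.2, 124.6], [7.7, -74.9, 125.0]]
side beam 257 [[-54.2, 47.2, 82.5], [-43.0, 81.5, 105.5], [-21.2, 87.4, 121.7]]
side beam 19 [[-40.7, -79.6, 112.5], [-34.0, -59.7, 120.5], [-26.6, -49.2, 121.7]]
side upright 379 [[0.1, 48.8, 71.3], [0.5, 50.8, 79.2], [14.5, 83.7, 104.2], [32.8, 88.1, 122.7], [34.4, 90.0, 123.7]]
side upright 376 [[0.4, -85.7, 30.6], [1.1, -80.4, 35.7], [14.1, -51.0, 88.1], [30.7, -47.1, 120.1], [33.5, -46.2, 123.3]]
(592, 720, 3)
```

View pics/c4.png

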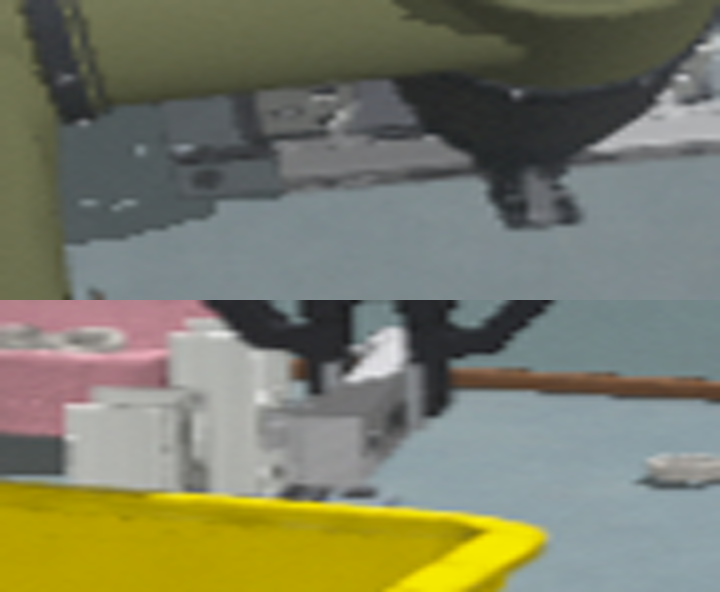

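The lower crop (side view) shows the level beam before the two uprights, tabs toward them. The top view is mostly hidden by the arm. I'll compare beam end and upright side faces in the same pictures.

```bash
python3 - <<'E'
from h import *
A=np.stack([u,v,[0,0,1]],1)
for k in range(2):
    s=snap('side'); L=(cloud(s)-F)@A
    def f(x,y,z):
        q=L[(L[...,0]>x[0])&(L[...,0]<x[1])&(L[...,1]>y[0])&(L[...,1]<y[1])&(L[...,2]>z[0])&(L[...,2]<z[1])]; return len(q),np.round(np.median(q[:,1]),2),np.round(q[:,1].std(),2)
    print('beam end',f((-51,-38),(80,92),(84,112)),'L outer',f((5,30),(80,92),(85,115)),'R inner',f((5,30),(-56,-44),(60,115)))
t=snap('top'); L=(cloud(t)-F)@A
q=L[(L[...,0]>-8)&(L[...,0]<4)&(abs(L[...,1])<100)&(L[...,2]>30)&(L[...,2]<115)]
print('front x',len(q),np.round(np.median(q[q[:,1]>0],axis=0),2),np.round(np.median(q[q[:,1]<0],axis=0),2))
E
```

```text
beam end (61, np.float64(83.87), np.float64(1.4)) L outer (122, np.float64(84.78), np.float64(2.22)) R inner (159, np.float64(-50.94), np.float64(2.09))
beam end (60, np.float64(84.09), np.float64(2.0)) L outer (119, np.float64(85.31), np.float64(1.83)) R inner (157, np.float64(-50.8), np.float64(2.32))
front x 109 [ 0.74 69.58 74.36] [  0.87 -79.74  73.39]
```

Request:
{"fn": "jog_arm", "kwargs": {"targets": "0.0084 -0.0025 -0.045 0 0 0 0;0 0 -0.045 0 0 0 0;0 0 -0.0075 0 0 0 0;0 0 -0.0075 0 0 0 0;0 0 -0.0075 0 0 0 0;0 0 0 0 0 0 0;0 0 0 0 0 0 0"}}

```text
time_s: 8.6
position: [589.4, -123.4, 100.9]
tool_rot: [0.706, 0.036, -0.706, 0.036]
wrist_force: [0.2, -0.5, -4.2]
finger_gap: 0.2
```

```bash
python3 - <<'E'
from h import *
a=st(); print(loc(a['position']),np.round(a['ft_torque'],2))
E
```

```text
8.6 [ 589.4 -123.4  100.9] [[0.0, 0.101, -0.995], [-0.0, -0.995, -0.101], [-1.0, 0.0, -0.0]] [ 0.2 -0.5 -4.2] 0.20008472355927992
[-21.83   0.51  18.  ] [ 0.02 -0.04 -0.  ]
```

Request:
{"fn": "jog_arm", "kwargs": {"targets": "0 0 -0.0075 0 0 0 0;0 0 -0.0075 0 0 0 0;0 0 0 0 0 0 0"}}

```text
time_s: 8.98
position: [592.5, -123.1, 100.8]
tool_rot: [-0.706, -0.036, 0.706, -0.036]
wrist_force: [0.2, -0.3, -3.2]
finger_gap: 0.2
```

Request:
{"fn": "jog_arm", "kwargs": {"targets": "0 0 -0.0075 0 0 0 0;0 0 -0.0075 0 0 0 0;0 0 0 0 0 0 0;0 0 0 0 0 0 0"}}

```text
time_s: 9.48
position: [595.4, -122.8, 100.8]
tool_rot: [-0.706, -0.036, 0.706, -0.036]
wrist_force: [0.7, 0.8, -3.1]
finger_gap: 0.197
```

```bash
python3 - <<'E'
from h import *
a=st(); print(loc(a['position']),np.round(a['ft_torque'],2))
E
```

```text
9.475 [ 595.4 -122.8  100.8] [[-0.0, 0.101, -0.995], [-0.0, -0.995, -0.101], [-1.0, 0.0, 0.0]] [ 0.7  0.8 -3.1] 0.19725902839917467
[-15.77   0.52  17.92] [-0.01  0.   -0.07]
```

Request:
{"fn": "jog_arm", "kwargs": {"targets": "0 0 -0.005 0 0 0 0;0 0 0 0 0 0 0;0 0 0 0 0 0 0"}}

```text
time_s: 9.85
position: [596.4, -122.6, 100.8]
tool_rot: [-0.706, -0.036, 0.706, -0.036]
wrist_force: [1.0, -0.7, -3.5]
finger_gap: 0.196
```

Request:
{"fn": "jog_arm", "kwargs": {"targets": "0 0 -0.005 0 0 0 0;0 0 0 0 0 0 0;0 0 0 0 0 0 0"}}

```text
time_s: 10.22
position: [597.4, -122.5, 100.8]
tool_rot: [-0.706, -0.036, 0.706, -0.036]
wrist_force: [0.2, -0.4, -3.6]
finger_gap: 0.198
```

Request:
{"fn": "jog_arm", "kwargs": {"targets": "0 0 -0.004 0 0 0 0;0 0 0 0 0 0 0;0 0 0 0 0 0 0"}}

```text
time_s: 10.6
position: [598.1, -122.5, 100.8]
tool_rot: [-0.706, -0.036, 0.706, -0.036]
wrist_force: [-1.3, -0.7, -3.4]
finger_gap: 0.2
```

Request:
{"fn": "jog_arm", "kwargs": {"targets": "0 0 -0.005 0 0 0 0;0 0 0 0 0 0 0;0 0 0 0 0 0 0"}}

```text
time_s: 10.98
position: [598.2, -122.5, 100.9]
tool_rot: [-0.705, -0.036, 0.707, -0.036]
wrist_force: [-6.6, 0.4, -0.2]
finger_gap: 0.202
```

```bash
python3 - <<'E'
from h import *
a=st(); print(loc(a['position']),np.round(a['ft_torque'],2))
E
```

```text
10.975 [ 598.2 -122.5  100.9] [[-0.003, 0.101, -0.995], [-0.0, -0.995, -0.101], [-1.0, 0.0, 0.003]] [-6.6  0.4 -0.2] 0.2017110436588365
[-13.05   0.49  17.95] [0.26 2.06 0.15]
```

Tabs are in and the plates touched the face at 6 N. I'll back off to mid-play, then go down.

Request:
{"fn": "jog_arm", "kwargs": {"targets": "0 0 0.0083 0 0 0 0;0 0 0 0 0 0 0;0.0125 0 0 0 0 0 0;0.0125 0 0 0 0 0 0;0.01 0 0 0 0 0 0;0 0 0 0 0 0 0;0 0 0 0 0 0 0", "newtons": 100}}

```text
time_s: 11.85
position: [597.6, -122.6, 93.9]
tool_rot: [0.706, 0.036, -0.706, 0.036]
wrist_force: [-1.0, -0.4, -3.6]
finger_gap: 0.195
```

```bash
python3 - <<'E'
from h import *
a=st(); print(loc(a['position']),np.round(a['ft_torque'],2))
E
```

```text
11.85 [ 597.6 -122.6   93.9] [[0.0, 0.101, -0.995], [-0.0, -0.995, -0.101], [-1.0, 0.0, -0.0]] [-1.  -0.4 -3.6] 0.19502042609675238
[-13.56   0.52  11.01] [-0.03 -0.    0.02]
```

Request:
{"fn": "jog_arm", "kwargs": {"targets": "0.0075 0 0 0 0 0 0;0.0075 0 0 0 0 0 0;0 0 0 0 0 0 0"}}

```text
time_s: 12.22
position: [597.1, -122.9, 91.0]
tool_rot: [-0.706, -0.036, 0.707, -0.036]
wrist_force: [-3.6, -0.5, 0.1]
finger_gap: 0.199
```

Request:
{"fn": "jog_arm", "kwargs": {"targets": "0.0075 0 0 0 0 0 0;0.005 0 0 0 0 0 0;0 0 0 0 0 0 0"}}

```text
time_s: 12.6
position: [596.7, -122.8, 88.3]
tool_rot: [-0.706, -0.036, 0.707, -0.036]
wrist_force: [-4.9, -0.3, -0.8]
finger_gap: 0.194
```

Request:
{"fn": "jog_arm", "kwargs": {"targets": "0.0075 0 0 0 0 0 0;0 0 0 0 0 0 0;0 0 0 0 0 0 0"}}

```text
time_s: 12.98
position: [596.7, -122.7, 85.6]
tool_rot: [-0.705, -0.036, 0.707, -0.036]
wrist_force: [-3.6, -1.7, -7.2]
finger_gap: 0.196
```

Request:
{"fn": "jog_arm", "kwargs": {"targets": "0.006 0 0 0 0 0 0;0 0 0 0 0 0 0;0 0 0 0 0 0 0"}}

```text
time_s: 13.35
position: [596.9, -122.3, 84.5]
tool_rot: [-0.705, -0.036, 0.707, -0.036]
wrist_force: [-3.1, -1.6, -9.2]
finger_gap: 0.193
```

Request:
{"fn": "jog_arm", "kwargs": {"targets": "0.006 0 0 0 0 0 0;0 0 0 0 0 0 0;0 0 0 0 0 0 0"}}

```text
time_s: 13.72
position: [597.3, -122.4, 84.0]
tool_rot: [-0.706, -0.036, 0.706, -0.036]
wrist_force: [-4.3, -1.6, -8.9]
finger_gap: 0.196
```

Request:
{"fn": "jog_arm", "kwargs": {"targets": "0.006 0 0 0 0 0 0;0 0 0 0 0 0 0;0 0 0 0 0 0 0"}}

```text
time_s: 14.1
position: [597.8, -122.5, 83.4]
tool_rot: [0.706, 0.036, -0.706, 0.036]
wrist_force: [-2.4, -0.9, -8.6]
finger_gap: 0.196
```

```bash
python3 - <<'E'
from h import *
a=st(); print(loc(a['position']),np.round(a['ft_torque'],2))
E
```

```text
14.1 [ 597.8 -122.5   83.4] [[0.001, 0.101, -0.995], [-0.0, -0.995, -0.101], [-1.0, 0.0, -0.001]] [-2.4 -0.9 -8.6] 0.19582151225123567
[-13.35   0.53   0.46] [-0.24  1.1   0.07]
```

Request:
{"fn": "jog_arm", "kwargs": {"targets": "0.006 0 0 0 0 0 0;0 0 0 0 0 0 0;0 0 0 0 0 0 0"}}

```text
time_s: 14.48
position: [598.1, -122.6, 82.9]
tool_rot: [0.707, 0.036, -0.706, 0.036]
wrist_force: [-3.5, -0.4, -2.5]
finger_gap: 0.192
```

Request:
{"fn": "jog_arm", "kwargs": {"targets": "0.005 0 0 0 0 0 0;0 0 0 0 0 0 0;0 0 0 0 0 0 0"}}

```text
time_s: 14.85
position: [598.2, -122.6, 82.9]
tool_rot: [0.707, 0.036, -0.705, 0.036]
wrist_force: [-5.6, 1.9, 1.7]
finger_gap: 0.193
```

```bash
python3 - <<'E'
from h import *
a=st(); print(loc(a['position']),np.round(a['ft_torque'],2))
E
```

```text
14.85 [ 598.2 -122.6   82.9] [[0.002, 0.101, -0.995], [-0.001, -0.995, -0.101], [-1.0, 0.001, -0.002]] [-5.6  1.9  1.7] 0.19266410718869667
[-1.303e+01  4.100e-01 -1.000e-02] [0.39 1.96 0.06]
```

Bottomed out exactly at home. I'll give it a gentle extra press, then ease off and release.

Request:
{"fn": "jog_arm", "kwargs": {"targets": "0.008 0 0.002 0 0 0 0;0 0 0 0 0 0 0;0 0 0 0 0 0 0"}}

```text
time_s: 15.22
position: [598.2, -122.6, 82.8]
tool_rot: [0.707, 0.036, -0.705, 0.036]
wrist_force: [-8.9, 2.4, 7.4]
finger_gap: 0.197
```

Request:
{"fn": "jog_arm", "kwargs": {"targets": "-0.012 0 0 0 0 0 0;0 0 0 0 0 0 0;0 0 0 0 0 0 0.3;0 0 0 0 0 0 0.5;0 0 0 0 0 0 0.5;0 0 0 0 0 0 0.5;0 0 0 0 0 0 0.5;0 0 0 0 0 0 0.5"}}

```text
time_s: 16.23
position: [597.2, -122.6, 81.8]
tool_rot: [0.706, 0.036, -0.706, 0.036]
wrist_force: [1.0, -0.0, 0.3]
finger_gap: 0.5
```

Request:
{"fn": "jog_arm", "kwargs": {"targets": "-0.05 0 0 0 0 0 0.5;-0.1 0 0 0 0 0 0.5;-0.2 0 0 0 0 0 0.5;-0.2 0 0 0 0 0 0.5;0 0.25 0.15 0 0 0 0.5;0 0 0.25 0 0 0 0.5;0 0 0.25 0 0 0 0.5;0 0 0 0 0 0 0.5;0 0 0 0 0 0 0.5"}}

```text
time_s: 17.35
position: [473.4, -185.5, 193.6]
tool_rot: [0.707, 0.036, -0.705, 0.036]
wrist_force: [0.5, 0.8, -0.3]
finger_gap: 0.498
```

```bash
python3 - <<'E'
from h import *
st(); A=np.stack([u,v,[0,0,1]],1)
t=snap('top'); s=snap('side')
for n,w in(('top',t),('side',s)):
    L=(cloud(w)-F)@A
    m=(L[...,0]>-27)&(L[...,0]<-6)&(abs(L[...,1])<92)&(L[...,2]>55)&(L[...,2]<112)
    for g in(L[m&(L[...,1]>40)],L[m&(abs(L[...,1])<40)],L[m&(L[...,1]<-40)]):
        if len(g): g2=g[g[:,2]>94]; print(n,len(g),np.round(np.percentile(g,[2,50,98],axis=0),1).tolist(),'top z',np.round(np.median(g2[:,2]),1) if len(g2) else '')
a=cv2.resize(t['color'][140:210,215:305],None,fx=7,fy=4,interpolation=cv2.INTER_CUBIC); b=cv2.resize(s['color'][160:220,175:265],None,fx=7,fy=5,interpolation=cv2.INTER_CUBIC)
cv2.imwrite('pics/c5.png',np.vstack([a,b])[...,::-1])
E
```

```text
17.35 [ 473.4 -185.5  193.6] [[0.003, 0.101, -0.995], [-0.0, -0.995, -0.101], [-1.0, 0.001, -0.003]] [ 0.5  0.8 -0.3] 0.4984988869442857
side 163 [[-23.1, 40.9, 68.4], [-18.1, 78.9, 91.3], [-6.5, 87.5, 101.6]] top z 100.4
side 147 [[-23.2, -39.0, 64.3], [-22.2, 1.3, 96.6], [-7.3, 39.0, 102.0]] top z 100.4
side 77 [[-23.1, -85.5, 64.9], [-21.9, -65.4, 96.5], [-6.8, -40.5, 101.8]] top z 100.4
```

View pics/c5.png

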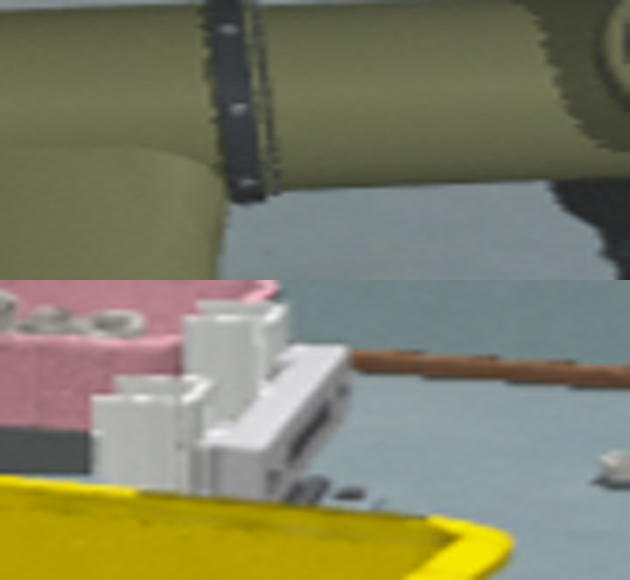

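The side view (lower crop) shows the beam flat against both uprights. Its top is at 100.4 mm on both ends and in the middle (home is 100), and the gripper is away.

```bash
python3 -c "
from rig import ctrl
print(ctrl.hand_in())"
```

```text
the job is handed in; nothing more can be done
None
```

The beam is hooked on both uprights, pressed fully home and let go, and the job is handed in. No verdict was reported.

**Insertion:** The tabs went into the slots on the first try with no side force. I felt the end plates touch the rack at about 7 N, backed off to the middle of the play and pressed down. The beam bottomed out at home height. The largest force reading at any stop was about 12 N, well under the 40 N limit.

**Catches:** I did not see them directly. In the last 3 mm the catches pulled the beam down, and then it met a firm stop, which fits both having snapped in.

**Last checks:**
- **Height:** in the side picture the beam's top is at 100.4 mm at both ends and in the middle; home is 100 mm.
- **Distance to the rack:** its front face is about 23 mm before the estimated rack front, which also fits home.
- **Gripper:** it is open, clear of everything, and reads almost no force.
- **Time:** about 17 s of the 61 s allowed.

**Not confirmed:** the arm hid the beam from the top camera in the last picture, so the final check rests on the side camera alone. I did not measure the bystanders again; the arm did not come near them while it was low.

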